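# Feel along the curved copper blank for burrs

## Task

Check the curved copper blank for burrs: with closed fingers, stroke its top lightly along the curve from the square end to the broad round end, touching all seven punched marks in that order. Press gently, so that its sprung plate never comes near the bottom, do not lift the blank or push it out of its pins, and leave the straight bar's rest and everything else alone. Finish with the hand raised clear of everything.

Things in the scene. Friction and masses are not known exactly. Their poses are not given: they have to be found in the camera images.
- blank: the curved copper blank: loose strip, 14 mm wide, 6 mm thick, flat on the pale wooden plate of one of two sprung rests, among brass pins 3 mm tall with 1 mm of play. One end is square, the other a round disc 26 mm wide. Centreline: arc of 110 mm radius, 179 mm long. Origin: middle of the rest, at the strip's underside (42 mm above the table); x from square to round end, it bulges to +y, z up
- plate (a joint): how far (m) the curved blank's wooden plate has sunk straight down on its springs: 0 at rest, 0.012 at the hard stop. It starts to sink at about 1.2 N and sinks 1 mm more for each further 0.35 N (about 3 N at 5 mm, 5 N at 11 mm); it springs back when released and does not tilt
- nest (a point): point fixed to that plate, 6 mm above its top face; it coincides with mark3 of the blank when the blank lies in its place between the pins
- mark0 (a point): centre of punched mark 0 of 7 (dark dot 6 mm wide) on the top face of the curved blank (48 mm above the table at rest), 24 mm along the curve from the next, nearest to the square end (12 mm from it). The axes are those of the blank
- mark1 (a point): centre of punched mark 1 of 7 (dark dot 6 mm wide) on the top face of the curved blank (48 mm above the table at rest), 24 mm along the curve from the next. The axes are those of the blank
- mark2 (a point): centre of punched mark 2 of 7 (dark dot 6 mm wide) on the top face of the curved blank (48 mm above the table at rest), 24 mm along the curve from the next. The axes are those of the blank
- mark3 (a point): centre of punched mark 3 of 7 (dark dot 6 mm wide) on the top face of the curved blank (48 mm above the table at rest), 24 mm along the curve from the next. The axes are those of the blank
- mark4 (a point): centre of punched mark 4 of 7 (dark dot 6 mm wide) on the top face of the curved blank (48 mm above the table at rest), 24 mm along the curve from the next. The axes are those of the blank
- mark5 (a point): centre of punched mark 5 of 7 (dark dot 6 mm wide) on the top face of the curved blank (48 mm above the table at rest), 24 mm along the curve from the next. The axes are those of the blank
- mark6 (a point): centre of punched mark 6 of 7 (dark dot 6 mm wide) on the top face of the curved blank (48 mm above the table at rest), 24 mm along the curve from the next, nearest to the broad round end (23 mm from its tip). The axes are those of the blank
- straight_rest: the other sprung rest, 210 x 100 mm, 48 mm tall in all, with a straight copper bar with square ends on it: not to be touched. Origin at the middle of its underside, x along the bar. The curved blank's rest has the same outline and height
- punch: bystander: short steel doming punch standing upright, 22 mm diameter, 60 mm tall; origin at the centre of its underside
- ring: bystander: plain steel finger ring standing on its end face, 32 mm diameter, 22 mm tall; origin at the centre of its underside
- scriber: bystander: dark steel scriber lying down, 120 mm long, 10 to 13 mm thick; origin at the centre of its underside
- mug: bystander: white china mug, 82 mm diameter, 90 mm tall; origin at the centre of its underside
- hammer: bystander: hammer lying down, about 270 mm long; origin at its middle along the handle, underside
- jar: bystander: small closed jar, 56 mm diameter, 60 mm tall; origin at the centre of its underside
- bangle: bystander: thin round copper bangle lying flat, 68 mm diameter, 12 mm tall; origin at the centre of its underside
Mind the look-alikes: they are no part of the job. Of the things like the blank, leave any that is red; of the rest the larger one is meant. What is shaped like the part that bears plate but blue is not meant.

How it is judged:
By the outcome, as a careful person would: the job done as asked, in the order asked, and still so for the second after the job is handed in, with the robot touching nothing.
It also fails if it takes over 45 s, if anything falls off the work surface, if the arm or the gripper's body presses on something with over 40 N, if the wrist force passes 120 N, or if a joint passes its speed limit or range.

## Robot

A 6-joint arm with a two-finger parallel gripper is mounted at the origin on the work surface. World frame = base frame: x ahead of the robot, y to its left, z up, the work surface at z = 0. Lengths are in m, angles in rad, forces in N, time in s.
With the tool pointing down it reaches from about 0.3 to 0.775 m from the base axis. Payload 14.6 kg.
Tool frame: the origin (TCP) lies midway between the tips of the shut fingers; the grasp point (between the pads) lies 19 mm behind it (tcp_to_grasp is the distance from the TCP to the grasp point, in m); z points along the fingers, y is the line along which they close (so a half turn about z gives the same grasp; the last joint's range is limited). The gripper opens to 94 mm and grips with 3 to 60 N. Pads are 16 mm wide; open, the fingers measure 119 mm over their backs; the gripper's body (75 mm by 177 mm) begins 78 mm behind the grasp point.
Start: joints at [1.147, 0.3, 1.521, -0, 1.321, -0.067], TCP at [0.192, 0.515, 0.205] pointing down, gripper open.
Joint ranges: [-3.03, 3.03], [-0.79, 2.21], [0.23, 2.52], [-1.04, 4.18], [0, 3.07], [-2.55, 2.55]. Speed limits (rad/s): [2.22, 2.22, 2.57, 3.14, 3.14, 3.14].

## Interface

Orientations are given as [roll, pitch, yaw] about the fixed x, y, z axes, in that order (R = Rz(yaw) Ry(pitch) Rx(roll)).
In Python, from station import * gives the robot as it stands.
- The arm moves only by the tool send_rows, never from a script. Its argument "motion" is a list of rows, each a list of 3 entries, a list of its own where there are three numbers: the shift along the tool's x, y, z in units of 0.03 m (1.0 is 0.03 m), then the turn, a rotation vector about the tool's x, y, z in units of 0.12 rad (1.0 is 0.12 rad), then the opening, from -1 (shut) to 1 (fully open). In form: [[[x, y, z], [rx, ry, rz], grip], ...]. A call has 1 to 12 rows; each row shifts and turns the commanded pose from where the row before left it, along the tool's axes as they then stand; what a row does not reach is not made up. A row lasts 1/10 s, in which the tool goes at most 50 mm and 8.59 degrees, less where a joint would pass 70% of its speed; a pose out of reach is approached as far as the arm can. A call with a number of a shift or a turn outside -1 to 1 is refused whole. A call with a gripper value outside its range is refused whole. The fingers move at their own pace and stop on an object; "squeeze" is the grip in N (left out, the last holds). Time passes only in rows, so rows that do not move let the fingers close. It gives the time, the measured TCP pose, the force, the opening and the grip force at its end, in the units of the state.
- get_obs(): the state, without advancing time (a new reading comes with each control period).
- camera(name): name is "side" or "top"; returns a dict with "pixels" (480x640x3 uint8, red, green, blue), "depth" (480x640 float32, m along the optical axis (not along the pixel's ray), 0 where there is no reading), "fx", "fy", "cx", "cy" (pixels), "dist" ([k1, k2, p1, p2, k3] as OpenCV has them; the pictures are not rectified), "rvec" (rotation vector, rad) and "tvec" (3), from world to camera coordinates, as OpenCV has them. Camera axes: x right, y down, z forward; pixel columns grow to the right and rows downward; lengths in m; the calibration is good to about 2 mm. A picture is of the moment at which its call begins.
- hand_in(): hands the job in; it is judged then, once.
The state is a dict: "time_s": time; "qpos": joint angles; "joint_vel": joint speeds; "tau": joint torques, N m; "ee_pos": TCP position; "eef_rot": TCP orientation; "force": force on the tool from outside, world axes, zero at the start; "moment": the same for the moment, N m; "grip_width": finger opening in m; "grip_force": force on a finger pad.
Only numpy, scipy, OpenCV 4.12 (cv2) and the standard library are available. Lean on these libraries where they do the work, as an engineer would, in place of code of your own. Each camera call takes 0.05 s, during which the arm holds its last target. There are 200 camera calls.

## Working session

There is one attempt and no reset: what is moved stays moved. The work goes in short steps, Python scripts to look and compute and a tool call to move; the robot and the scene stay as the last step left them, time stands still between calls to the robot, and variables do not carry over. Pictures are saved under pics/ and viewed, at most 10 in all, crops included, and the job is handed in when it is done.

Besides the shell and the picture viewer there is one more tool, called after "Emit:" as name(argument=value, ...) on one line, values as JSON. send_rows: Moves the arm, as the interface text tells. Its arguments: {"type":"object","properties":{"motion":{"type":"array"},"squeeze":{"type":"number"}},"required":["motion"]}

```bash
mkdir -p pics; python3 - <<'E'
from station import *
import cv2,numpy as np
o=get_obs();print(o)
for n in("top","side"):
    c=camera(n);cv2.imwrite(f"pics/{n}0.png",c["pixels"][:,:,::-1]);np.savez(f"{n}.npz",**c)
    print(n,{k:v for k,v in c.items() if k not in("pixels","depth")})
E
```

```text
{'time_s': 0.0, 'qpos': array([ 1.14739954e+00,  3.00450708e-01,  1.52158867e+00, -2.42967540e-05,
        1.32071314e+00, -6.66217220e-02]), 'joint_vel': array([-0.00060188,  0.00245021,  0.00070805,  0.00037218, -0.00032224,
        0.00010574]), 'tau': array([-2.06651610e-03, -5.31797755e+01, -3.52733588e+01,  7.07633444e-02,
        2.43535376e-02, -1.34539955e-04]), 'ee_pos': array([0.19199856, 0.51511127, 0.20489431]), 'eef_rot': array([-3.14043380e+00, -5.37332848e-05,  2.78482358e+00]), 'force': array([-0.36778349, -0.01031049, -0.0388022 ]), 'moment': array([ 0.00314077, -0.02659653,  0.04261304]), 'grip_force': 0.0, 'grip_width': 0.09437765421176716}
top {'fx': 522.9882626706238, 'fy': 522.9882626706238, 'cx': 316.6920365486442, 'cy': 231.2714616838897, 'dist': array([-0.13275176,  0.        ,  0.        ,  0.        ,  0.        ]), 'rvec': array([ 2.15122422, -2.13520047,  0.16336541]), 'tvec': array([-0.08426914,  0.50081469,  1.4511203 ])}
side {'fx': 499.93657212386717, 'fy': 499.93657212386717, 'cx': 320.22504652510827, 'cy': 243.1949546608682, 'dist': array([0.0144908, 0.       , 0.       , 0.       , 0.       ]), 'rvec': array([ 2.28592978, -0.8793082 ,  0.30467365]), 'tvec': array([-0.41669553,  0.23149282,  1.09616477])}
```

View pics/top0.png

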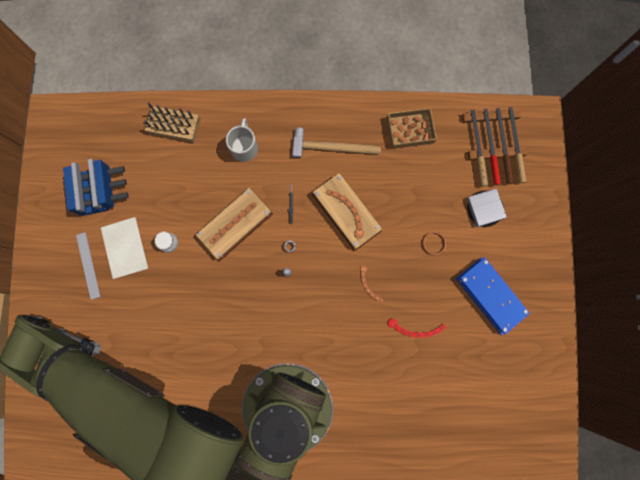

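View pics/side0.png

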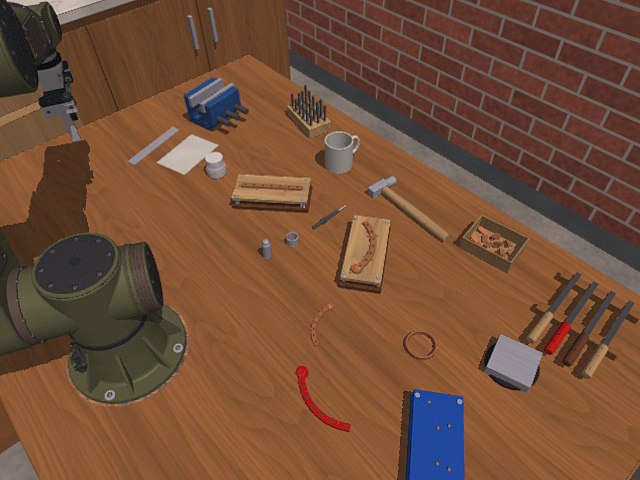

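The top view shows three lookalikes: the curved copper strip on the pale rest at (347,212), a smaller loose copper strip at (371,285), and a red one at (416,331). The one on the wooden rest fits: it isn't red, and it's the larger of the other two. Its square end is near (331,190) and its round end near (360,235). The blue rest at (493,295) is a decoy. The side view shows the blank at (367,247) and nothing tall nearby except the mug and punch. I'll confirm with one enlarged crop and measure.

```bash
cat > h.py <<'E'
import cv2,numpy as np
from scipy.optimize import least_squares
def load(n): return dict(np.load(n+".npz"))
def cast(c,uv,z):
    K=np.array([[c["fx"],0,c["cx"]],[0,c["fy"],c["cy"]],[0,0,1]],float)
    p=cv2.undistortPoints(np.float64(uv).reshape(-1,1,2),K,c["dist"])[:,0]
    R=cv2.Rodrigues(c["rvec"])[0];o=-R.T@c["tvec"]
    d=np.c_[p,np.ones(len(p))]@R
    return o+d*((z-o[2])/d[:,2])[:,None]
E
python3 - <<'E'
from h import *
out=[]
for n,(x0,y0,x1,y1) in dict(top=(305,165,390,255),side=(330,205,400,295)).items():
    c=load(n);im=c["pixels"][y0:y1,x0:x1]
    hsv=cv2.cvtColor(im,cv2.COLOR_RGB2HSV)
    f=np.int32(im);ratio=f[...,0]/(f[...,1]+1)
    m=np.uint8(ratio>1.55)  # copper redder than pale wood
    w=np.uint8((f[...,0]>150)&(ratio<1.45))
    # blob: copper inside pale plate's hull
    k,_=cv2.findContours(cv2.morphologyEx(w|0,cv2.MORPH_CLOSE,np.ones((3,3))),0,2)
    k=max(k,key=cv2.contourArea);hull=cv2.convexHull(k)
    hm=np.zeros_like(m);cv2.fillPoly(hm,[hull],1);hm=cv2.erode(hm,np.ones((5,5)))
    m&=hm
    N,L,S,C=cv2.connectedComponentsWithStats(m)
    i=1+np.argmax(S[1:,4]);b=np.uint8(L==i)
    print(n,S[i],"rect",cv2.minAreaRect(hull))
    ys,xs=np.nonzero(b);P=cast(c,np.c_[xs+x0,ys+y0],.048)
    print("mean",P.mean(0), "ext",P.min(0),P.max(0))
    g=6;big=cv2.resize(im,None,fx=g,fy=g,interpolation=cv2.INTER_CUBIC)
    mb=cv2.resize(b,None,fx=g,fy=g,interpolation=cv2.INTER_NEAREST)
    bb=big.copy();kk,_=cv2.findContours(mb,0,2);cv2.drawContours(bb,kk,-1,(0,255,0),1)
    out.append(cv2.copyMakeBorder(bb,0,560-bb.shape[0],0,0,cv2.BORDER_CONSTANT)[:, :400 if n=='side' else 510])
o=np.hstack(out)[:, :800];cv2.imwrite("pics/crop.png",o[:,:,::-1]);print(o.shape)
E
```

```text
top [ 22  25  35  39 186] rect ((42.54000473022461, 44.720001220703125), (71.4000015258789, 33.599998474121094), 53.13010025024414)
mean [ 0.57007983 -0.16964772  0.048     ] ext [ 0.51014965 -0.20605348  0.048     ] [ 0.61978451 -0.10919353  0.048     ]
side [ 21  16  25  52 328] rect ((35.3602294921875, 42.90073013305664), (40.14030456542969, 64.50390625), 8.820380210876465)
mean [ 0.5508754  -0.17559934  0.048     ] ext [ 0.48249753 -0.21222085  0.048     ] [ 0.6208187  -0.10507997  0.048     ]
(560, 800, 3)
```

View pics/crop.png

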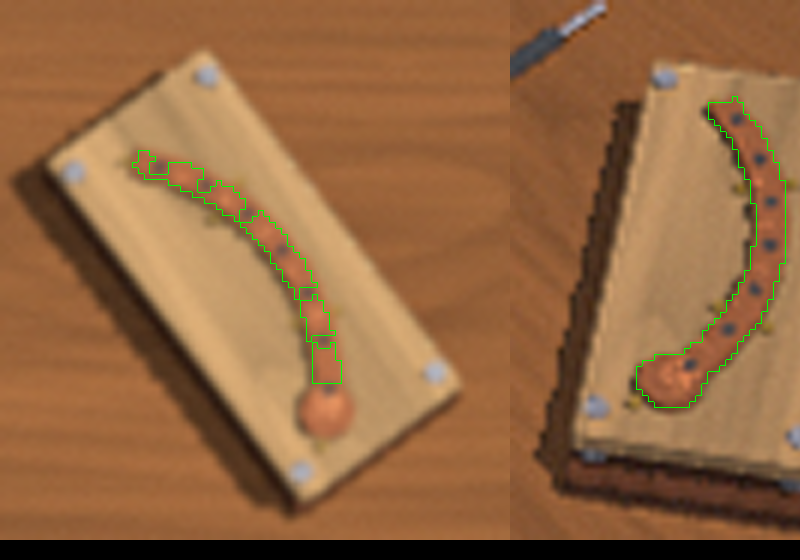

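Both crops show the right blank. It lies on the pale rest with all seven dark marks visible, square end top left and disc bottom right. I'll take mark centroids in both views and fit the arc.

```bash
python3 - <<'E'
from h import *
G=dict(top=[(159,167),(205,187),(247,213),(283,250),(308,293),(323,342),(329,388)],side=[(227,119),(250,160),(261,202),(260,245),(245,290),(219,329),(180,366)])
off=dict(top=(305,165),side=(330,205))
phi=(np.arange(7)-3)*.024/.110
M=np.c_[.11*np.sin(phi),.11*(np.cos(phi)-1)]
def fit(P):
    f=lambda q:((M@np.array([[np.cos(q[2]),np.sin(q[2])],[-np.sin(q[2]),np.cos(q[2])]])+q[:2])-P).ravel()
    r=least_squares(f,[*P[3],np.arctan2(*(P[6]-P[0])[::-1])]);return r.x,np.abs(r.fun).max()
A=[]
for n in G:
    c=load(n);R=np.float64(c["pixels"][...,0]);uv=[]
    for g in G[n]:
        p=(np.array(g)+.5)/6-.5+off[n]
        for _ in range(5):
            yy,xx=np.mgrid[0:480,0:640];d=np.hypot(xx-p[0],yy-p[1])
            w=np.clip(150-R,0,None)*np.clip(2.6-d,0,1)
            if w.sum()<1:print("none",n,g);break
            p=np.array([(w*xx).sum(),(w*yy).sum()])/w.sum()
        uv.append(p)
    uv=np.array(uv);P=cast(c,uv,.048)[:,:2];A.append(P)
    print(n,uv.round(1).tolist());print(P.round(4).tolist(),fit(P))
    u,v=uv[3].round().astype(int);print("depth",c["depth"][v,u])
q,e=fit((A[0]+A[1])/2);print("mean fit",q,e)
Rm=np.array([[np.cos(q[2]),np.sin(q[2])],[-np.sin(q[2]),np.cos(q[2])]])
print("marks",(M@Rm+q[:2]).round(4).tolist())
E
```

```text
top [[331.2, 192.4], [338.4, 196.1], [345.4, 200.5], [350.8, 206.7], [355.2, 213.6], [357.8, 221.3], [359.4, 229.0]]
[[0.6127, -0.1212], [0.6023, -0.1418], [0.5894, -0.1618], [0.5716, -0.1772], [0.5516, -0.1897], [0.5294, -0.1971], [0.5073, -0.2014]] (array([ 0.57247226, -0.17815039, -2.49373592]), np.float64(0.001898908499751828))
depth 1.4892879
side [[367.4, 224.4], [371.1, 231.1], [373.0, 238.2], [372.9, 245.4], [370.4, 252.8], [366.0, 259.4], [359.6, 265.3]]
[[0.6132, -0.1185], [0.6038, -0.1408], [0.5903, -0.1607], [0.5733, -0.1768], [0.5521, -0.1891], [0.5297, -0.1965], [0.5061, -0.1989]] (array([ 0.57304083, -0.1769091 , -2.49816592]), np.float64(0.0003193949678408359))
depth 1.213445
mean fit [ 0.57275641 -0.17752987 -2.49596844] 0.00108349365951943
marks [[0.6126, -0.1191], [0.6037, -0.1413], [0.5902, -0.1611], [0.5728, -0.1775], [0.5522, -0.1898], [0.5294, -0.1973], [0.5056, -0.1997]]
```

Emit:
send_rows(motion=[[[0, 0, 0], [0, 0, -0.99], -1], [[0, 0, 0], [0, 0, -0.99], -1], [[0, 0, 0], [0, 0, -0.99], -1], [[-0.58, -0.88, 0], [0, 0, 0], -1], [[-0.58, -0.88, 0], [0, 0, 0], -1], [[-0.58, -0.88, 0], [0, 0, 0], -1], [[-0.58, -0.88, 0], [0, 0, 0], -1], [[-0.58, -0.88, 0], [0, 0, 0], -1], [[-0.58, -0.88, 0], [0, 0, 0], -1], [[-0.58, -0.88, 0], [0, 0, 0], -1], [[-0.58, -0.88, 0], [0, 0, 0], -1], [[-0.58, -0.88, 0], [0, 0, 0], -1]])

```text
time_s: 1.3
ee_pos: [0.349, 0.2765, 0.2053]
eef_rot: [-3.141, -0.0, 3.141]
force: [-0.0, -0.2, 0.6]
grip_width: 0.0019
grip_force: 0.0
```

Emit:
send_rows(motion=[[[-0.72, -1, 0], [0, 0, 0], -1], [[-0.72, -1, 0], [0, 0, 0], -1], [[-0.72, -1, 0], [0, 0, 0], -1], [[-0.72, -1, 0], [0, 0, 0], -1], [[-0.72, -1, 0], [0, 0, 0], -1], [[-0.72, -1, 0], [0, 0, 0], -1], [[-0.72, -1, 0], [0, 0, 0], -1], [[-0.72, -1, 0], [0, 0, 0], -1], [[-0.72, -1, 0], [0, 0, 0], -1], [[-0.72, -1, 0], [0, 0, 0], -1], [[-0.72, -1, 0], [0, 0, 0], -1], [[0, 0, 0], [0, 0, 0], -1]])

```text
time_s: 2.5
ee_pos: [0.5872, -0.0555, 0.2043]
eef_rot: [-3.141, -0.001, 3.138]
force: [-0.1, 0.2, -0.1]
grip_width: 0.0005
grip_force: 0.0
```

Emit:
send_rows(motion=[[[-0.28, -0.7, 0], [0, 0, 0], -1], [[-0.28, -0.7, 0], [0, 0, 0], -1], [[-0.28, -0.7, 0], [0, 0, 0], -1], [[0, 0, 0.9], [0, 0, 0], -1], [[0, 0, 0.9], [0, 0, 0], -1], [[0, 0, 0.9], [0, 0, 0], -1], [[0, 0, 0.9], [0, 0, 0], -1], [[0, 0, 0.7], [0, 0, 0], -1], [[0, 0, 0.3], [0, 0, 0], -1], [[0, 0, 0], [0, 0, 0], -1], [[0, 0, 0], [0, 0, 0], -1]])

```text
time_s: 3.6
ee_pos: [0.6117, -0.1153, 0.0685]
eef_rot: [-3.141, 0.001, 3.141]
force: [-0.4, 0.3, 0.2]
grip_width: 0.0006
grip_force: 0.0
```

```bash
python3 - <<'E'
from station import *
from h import *
o=get_obs();print({k:o[k] for k in("ee_pos","eef_rot","force")})
c=camera("side");np.savez("side1.npz",**c)
im=c["pixels"][195:305,320:420]
cv2.imwrite("pics/side1.png",cv2.resize(im,None,fx=5,fy=5,interpolation=cv2.INTER_CUBIC)[:,:,::-1])
K=np.array([[c["fx"],0,c["cx"]],[0,c["fy"],c["cy"]],[0,0,1]],float)
print(cv2.projectPoints(o["ee_pos"].reshape(1,3),c["rvec"],c["tvec"],K,c["dist"])[0].ravel())
E
```

```text
{'ee_pos': array([ 0.61165504, -0.11530357,  0.06849251]), 'eef_rot': array([-3.1413491e+00,  1.1109497e-03,  3.1413627e+00]), 'force': array([-0.40811115,  0.3027093 ,  0.1911076 ])}
[366.4935141  218.38876265]
```

View pics/side1.png

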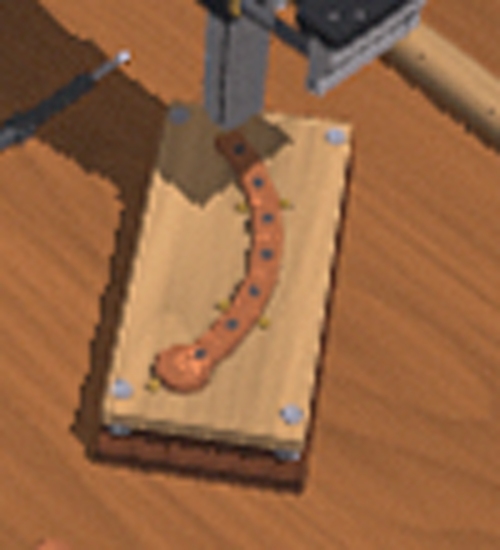

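The side view puts the fingertip at crop (235,122), directly above mark 0 at (239,150), and it matches the projected TCP. Next I'll centre on mark 0 and lower in small steps.

Emit:
send_rows(motion=[[[-0.04, -0.12, 0.2], [0, 0, 0], -1], [[0, 0, 0.2], [0, 0, 0], -1], [[0, 0, 0.15], [0, 0, 0], -1], [[0, 0, 0], [0, 0, 0], -1], [[0, 0, 0], [0, 0, 0], -1]])

```text
time_s: 4.15
ee_pos: [0.6124, -0.119, 0.0509]
eef_rot: [3.142, -0.0, 3.141]
force: [0.7, -0.8, -0.4]
grip_width: 0.0003
grip_force: 0.0
```

Emit:
send_rows(motion=[[[0, 0, 0.05], [0, 0, 0], -1], [[0, 0, 0.05], [0, 0, 0], -1], [[0, 0, 0], [0, 0, 0], -1], [[0, 0, 0], [0, 0, 0], -1]])

```text
time_s: 4.55
ee_pos: [0.6126, -0.119, 0.0481]
eef_rot: [-3.142, 0.0, 3.141]
force: [0.2, -0.0, 0.7]
grip_width: 0.0005
grip_force: 0.7
```

Emit:
send_rows(motion=[[[0, 0, 0.05], [0, 0, 0], -1], [[0, 0, 0.05], [0, 0, 0], -1], [[0, 0, 0], [0, 0, 0], -1], [[0, 0, 0], [0, 0, 0], -1]])

```text
time_s: 4.95
ee_pos: [0.6126, -0.119, 0.045]
eef_rot: [-3.142, 0.0, 3.141]
force: [-0.4, 0.1, 2.2]
grip_width: 0.0005
grip_force: 1.3
```

Contact is at 2.2 N with 3 mm of sink, so I'll start the stroke.

Emit:
send_rows(motion=[[[0.05, -0.123, 0], [0, 0, 0], -1], [[0.05, -0.123, 0], [0, 0, 0], -1], [[0.05, -0.123, 0], [0, 0, 0], -1], [[0.05, -0.123, 0], [0, 0, 0], -1], [[0.05, -0.123, 0], [0, 0, 0], -1], [[0.05, -0.123, 0], [0, 0, 0], -1], [[0.075, -0.11, 0], [0, 0, 0], -1], [[0.075, -0.11, 0], [0, 0, 0], -1], [[0.075, -0.11, 0], [0, 0, 0], -1], [[0.075, -0.11, 0], [0, 0, 0], -1], [[0.075, -0.11, 0], [0, 0, 0], -1], [[0.075, -0.11, 0], [0, 0, 0], -1]])

```text
time_s: 6.15
ee_pos: [0.5897, -0.1612, 0.045]
eef_rot: [3.142, -0.0, 3.141]
force: [1.4, 1.5, 1.6]
grip_width: 0.0005
grip_force: 1.3
```

Emit:
send_rows(motion=[[[0.095, -0.091, 0], [0, 0, 0], -1], [[0.095, -0.091, 0], [0, 0, 0], -1], [[0.095, -0.091, 0], [0, 0, 0], -1], [[0.095, -0.091, 0], [0, 0, 0], -1], [[0.095, -0.091, 0], [0, 0, 0], -1], [[0.095, -0.091, 0], [0, 0, 0], -1], [[0.114, -0.068, 0], [0, 0, 0], -1], [[0.114, -0.068, 0], [0, 0, 0], -1], [[0.114, -0.068, 0], [0, 0, 0], -1], [[0.114, -0.068, 0], [0, 0, 0], -1], [[0.114, -0.068, 0], [0, 0, 0], -1], [[0.114, -0.068, 0], [0, 0, 0], -1]])

```text
time_s: 7.35
ee_pos: [0.552, -0.1897, 0.045]
eef_rot: [-3.142, 0.0, 3.141]
force: [2.2, 1.2, 2.2]
grip_width: 0.0003
grip_force: 1.3
```

Emit:
send_rows(motion=[[[0.126, -0.042, 0], [0, 0, 0], -1], [[0.126, -0.042, 0], [0, 0, 0], -1], [[0.126, -0.042, 0], [0, 0, 0], -1], [[0.126, -0.042, 0], [0, 0, 0], -1], [[0.126, -0.042, 0], [0, 0, 0], -1], [[0.126, -0.042, 0], [0, 0, 0], -1], [[0.132, -0.013, 0], [0, 0, 0], -1], [[0.132, -0.013, 0], [0, 0, 0], -1], [[0.132, -0.013, 0], [0, 0, 0], -1], [[0.132, -0.013, 0], [0, 0, 0], -1], [[0.132, -0.013, 0], [0, 0, 0], -1], [[0.132, -0.013, 0], [0, 0, 0], -1]])

```text
time_s: 8.55
ee_pos: [0.5055, -0.1995, 0.045]
eef_rot: [-3.142, -0.0, 3.141]
force: [1.7, 0.2, 2.6]
grip_width: 0.0003
grip_force: 1.3
```

Emit:
send_rows(motion=[[[0.1, 0, 0], [0, 0, 0], -1], [[0.1, 0.01, 0], [0, 0, 0], -1], [[0, 0, 0], [0, 0, 0], -1], [[0, 0, -0.1], [0, 0, 0], -1], [[0, 0, -0.1], [0, 0, 0], -1], [[0, 0, -0.4], [0, 0, 0], -1], [[0, 0, -0.9], [0, 0, 0], -1], [[0, 0, -0.9], [0, 0, 0], -1], [[0, 0, -0.9], [0, 0, 0], -1], [[0, 0, -0.9], [0, 0, 0], -1], [[0, 0, -0.9], [0, 0, 0], -1], [[0, 0, 0], [0, 0, 0], -1]])

```text
time_s: 9.75
ee_pos: [0.501, -0.1996, 0.2023]
eef_rot: [-3.139, 0.006, 3.141]
force: [0.1, 0.8, -0.7]
grip_width: 0.0006
grip_force: 0.0
```

```bash
python3 - <<'E'
from station import *
from h import *
o=get_obs();print(o["time_s"],o["ee_pos"],o["force"])
c=camera("side")
im=c["pixels"][195:305,320:420]
cv2.imwrite("pics/side2.png",cv2.resize(im,None,fx=5,fy=5,interpolation=cv2.INTER_CUBIC)[:,:,::-1])
E
```

```text
9.75 [ 0.50100123 -0.19957484  0.20229791] [ 0.08016523  0.77442494 -0.68023557]
```

View pics/side2.png

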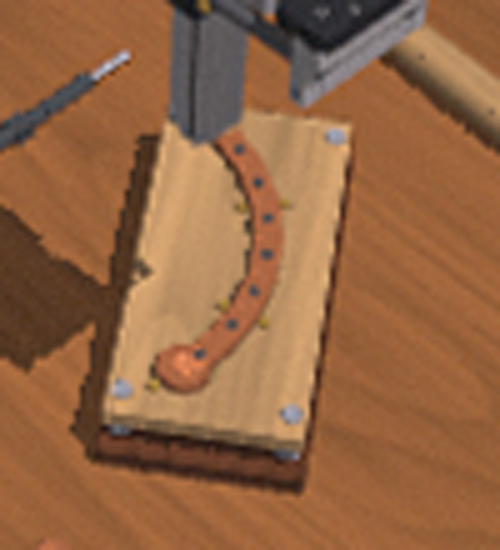

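The picture shows the blank unmoved between its pins, with the marks where they were before (mark 0 at (239,150), mark 6 at (200,354)). The hand is raised to 0.20 m. Handing in.

```bash
python3 -c "
from station import *
print(hand_in())"
```

```text
the job is handed in; nothing more can be done
None
```

I stroked the curved blank with closed fingers from mark 0 to mark 6 in order, with the plate sunk about 3 mm and about 2 N downward. The blank stayed between its pins, the hand is raised clear at 0.20 m, and the job was handed in at about 10 s; no verdict was returned.

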